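# Cock the coupon dot-marker and load a tee coupon

## Task

Get the dot-marker ready for its next mark: draw the sprung hammer back by its upright grip until the catch takes it, easing it onto the catch, and let go with the hammer standing cocked; never let the hammer fly forward and do not pull it hard into its back-stop. Then load the larger of the two welded tee coupons into the nest, base down between the rails and fully home against the anvil, with the hammer still cocked. Leave the small tee where it lies.

Things in the scene. Friction and masses are not known exactly. Their poses are not given: they have to be found in the camera images.
- marker: Bench dot-marker, fixed: steel base plate 320x230x12 mm (x -160..160, y -135..95 mm of the origin) with a sprung swing hammer, pawl catch and coupon nest. Origin: underside of the plate on the striking line; x runs from hammer to anvil, y left, z up. Only the hammer's grip is higher than 73 mm. Keep off the pawl and its trigger tail (near x -50, y 85 mm): about 3 N there fires it.
- pivot (a point): Hammer's upright hinge axis, at x 0, y -100 mm of the marker, 42 mm above the table. At joint angle a the grip is 128 mm from here in direction (-sin a, cos a) of the marker's x, y. A spring drives the hammer forward: about 3 N at the grip at rest, 7 N near the catch. If it is loosed from the back-stop instead of eased, it snaps onto the catch.
- striker (a joint): Hammer angle, rad: 0 at rest, along the marker's +y, its point standing in the nest's mouth; grows as drawn back, anticlockwise from above. A sprung pawl rides on its end and drops in ahead of it when it is far enough back, then holds it. The catch angle varies with the catch's set screw, 0.73 to 0.97, not measured. 3 mm past it (2.4 mm at the grip) is a sprung back-stop.
- handle (a point): Middle (78 mm above the table) of the hammer's black round upright grip, 16 mm diameter, from 52 to 98 mm above the table, fast on the hammer. The bar below is 14 mm wide, top 49 mm above the table. The back-stop is felt as a steep rise of force, about 8 N per mm at the grip; more than 12 N on the stop strains the catch.
- nest (a point): Where the large tee's origin lies when fully home: on the base plate (12 mm above the table), axes as the marker's. Rails along x at y +-31.5 mm (63 mm apart), 8 mm high, run from x -20 to +50 mm of this point, with flared mouths from x -36 mm. The anvil is a block across the far end: face at x +50 mm, 85 mm wide, top 58 mm above the table.
- coupon_tee: The larger welded tee coupon, loose, dark steel, about 0.6 kg: base 60x100x8 mm, upright web 10 mm thick and 96 mm long along the middle of the base, total height 58 mm. Origin: centre of the underside; y along the 100 mm length and the web, x across, z up. Either end may go to the anvil.
- coupon_tee_2: The smaller welded tee coupon, loose: base 50x80x8 mm, web 8 mm thick, height 43 mm; origin and axes likewise. Not wanted; leave it where it lies.

How it is judged:
By the outcome, as a careful person would: the job done as asked, in the order asked, and still so for the second after the job is handed in, with the robot touching nothing.
It also fails if it takes over 72 s, if anything falls off the work surface, if the arm or the gripper's body presses on something with over 40 N, if the wrist force passes 120 N, or if a joint passes its speed limit or range.

## Robot

A 7-joint arm with a two-finger parallel gripper is mounted at the origin on a cart in front of the work surface, level with it; the furniture and walls round the work are solid. World frame = base frame: x ahead of the robot, y to its left, z up, the work surface at z = 0. Lengths are in m, angles in rad, forces in N, time in s.
With the tool pointing down it reaches from about 0.4 to 0.85 m from the base axis. Payload 10.4 kg.
Tool frame: the origin (TCP) lies on the centre line of the jaws, within the pads' length; the fingertips stand 11 mm ahead of it and the grasp point (between the pads) lies 8 mm behind it (manip.finger_overhang is the distance from the TCP to the fingertips, in m); z points along the fingers, y is the line along which they close (so a half turn about z gives the same grasp; the last joint's range is limited). The gripper opens to 85 mm and grips with 20 to 120 N. Pads are 22 mm wide; open, the fingers measure 114 mm over their backs; the gripper's body (76 mm by 85 mm) begins 54 mm behind the grasp point. The pads swing forward as they close: fully open they stand 13 mm farther back than shut.
Start: joints at [-0.023, 0.332, -0.065, 1.46, 0.022, 1.35, -0.088], TCP at [0.625, 0, 0.242] pointing down, gripper open.
Joint ranges: [-2.6, 2.6], [-0.5, 2.12], [-1.47, 1.34], [0.16, 2.42], [-1.27, 4.41], [0.06, 2.06], [-2.6, 2.6]. Speed limits (rad/s): [2.22, 2.22, 2.79, 2.79, 3.14, 3.14, 3.14].

## Interface

Orientations are given as a unit quaternion [x, y, z, w].
In Python, from workcell import manip, imaging, workorder gives the robot as it stands.
- The arm moves only by the tool jog_arm, never from a script. Its argument "deltas" is a list of rows, each an object with "gripper": the opening, from 0 (shut) to 1 (fully open); "offset": the shift along the tool's x, y, z in m, a list of three; "rotation": the turn, a rotation vector about the tool's x, y, z in degrees, a list of three. In form: [{"gripper": gripper, "offset": [tx, ty, tz], "rotation": [ax, ay, az]}, ...]. A call has 1 to 20 rows; each row shifts and turns the commanded pose from where the row before left it, along the tool's axes as they then stand; what a row does not reach is not made up. A row lasts 1/10 s, in which the tool goes at most 50 mm and 8.59 degrees, less where a joint would pass 70% of its speed; a pose out of reach is approached as far as the arm can. A call with a gripper value outside its range is refused whole. The fingers move at their own pace and stop on an object; "newtons" is the grip in N (left out, the last holds). Time passes only in rows, so rows that do not move let the fingers close. It gives the time, the measured TCP pose, the force, the opening and the grip force at its end, in the units of the state.
- manip.get_obs(): the state, without advancing time (a new reading comes with each control period).
- imaging.camera(name): name is "scene" or "side" or "wrist"; returns the picture (400x640x3 uint8, blue, green, red); there is no depth.
- imaging.camera_model(name): a dict with "camera_matrix" (3x3 intrinsics, pixels), "k1" (the pictures are not rectified: a ray, as slopes to the right and down, at radius r is drawn at 1 + k1 r^2 times it, then the intrinsics apply), "world_to_cam" (4x4, takes a point from world to camera coordinates); the wrist camera has in their place "hand_eye" (4x4, takes a point from camera to tool coordinates, whose origin is the TCP and whose axes are the flange's). Camera axes: x right, y up, looking along -z (the intrinsics and any distortion apply to the point x, -y, -z); pixel columns grow to the right and rows downward; lengths in m; the calibration is good to about 2 mm. A picture is of the moment at which its call begins: read the wrist's pose just before it. camera_model takes no time and is no camera call.
- workorder.hand_in(): hands the job in; it is judged then, once.
The state is a dict: "clock": time; "joint_pos": joint angles; "joint_velocities": joint speeds; "tau": joint torques, N m; "position": TCP position; "ee_rot": TCP orientation; "ft_force": force on the tool from outside, world axes, zero at the start; "torque": the same for the moment, N m; "grip_width": opening from 0.0 (shut) to 1.0 (fully open); "grasp_force": force on a finger pad.
Only numpy, scipy, OpenCV 4.12 (cv2) and the standard library are available. Lean on these libraries where they do the work, as an engineer would, in place of code of your own. Each camera call takes 0.05 s, during which the arm holds its last target. There are 200 camera calls.

## Working session

There is one attempt and no reset: what is moved stays moved. The work goes in short steps, Python scripts to look and compute and a tool call to move; the robot and the scene stay as the last step left them, time stands still between calls to the robot, and variables do not carry over. Pictures are saved under pics/ and viewed, at most 11 in all, crops included, and the job is handed in when it is done.

Besides the shell and the picture viewer there is one more tool, called as a command line: name --argument value ..., lists and objects as JSON in quotes. jog_arm: Moves the arm, as the interface text tells. Its arguments: {"type":"object","properties":{"deltas":{"type":"array","items":{"type":"object","properties":{"gripper":{"type":"number"},"offset":{"type":"array","items":{"type":"number"}},"rotation":{"type":"array","items":{"type":"number"}}}}},"newtons":{"type":"number"}},"required":["deltas"]}

```bash
mkdir -p pics
cat > h.py <<'E'
import numpy as np, cv2
from scipy.spatial.transform import Rotation as R
from workcell import manip, imaging, workorder
def ray(name,uv,obs=None):
    m=imaging.camera_model(name);K=np.array(m["camera_matrix"])
    d=np.linalg.solve(K,[uv[0],uv[1],1.])[:2];s=d.copy()
    for _ in range(20): s=d/(1+m["k1"]*(s@s))
    v=np.array([s[0],-s[1],-1.])
    if name=="wrist":
        T=np.eye(4);T[:3,:3]=R.from_quat(obs["ee_rot"]).as_matrix();T[:3,3]=obs["position"]
        C=T@np.array(m["hand_eye"])
    else: C=np.linalg.inv(np.array(m["world_to_cam"]))
    return C[:3,3],C[:3,:3]@v
def onz(name,uv,z,obs=None):
    o,d=ray(name,uv,obs); return o+d*(z-o[2])/d[2]
def two(r1,r2):
    (a,u),(b,v)=r1,r2
    t=np.linalg.lstsq(np.c_[u,-v],b-a,rcond=None)[0]
    p,q=a+u*t[0],b+v*t[1]; return (p+q)/2,np.linalg.norm(p-q)
E
python3 - <<'E'
from h import *
o=manip.get_obs();print(o)
import json;json.dump({k:np.array(v).tolist() for k,v in o.items()},open("o0.json","w"))
for n in("scene","side","wrist"):
    im=imaging.camera(n);cv2.imwrite(f"pics/{n}0.png",im)
    o_,d=ray(n,(320,200),o);print(n,o_,d)
a=[cv2.imread(f"pics/{n}0.png") for n in("scene","side","wrist")]
E
```

```text
{'clock': 0.0, 'joint_pos': array([-0.0225919 ,  0.33286   , -0.06467672,  1.46096286,  0.02159313,
        1.34986249, -0.08850517]), 'joint_velocities': array([ 0.00071548,  0.0013401 , -0.0007057 , -0.00023013,  0.00095409,
       -0.0014548 , -0.0009298 ]), 'tau': array([ 4.98105128e-04, -6.25449800e+01,  4.97091911e-02, -3.91610491e+01,
        1.63588714e-02,  9.83294769e-03, -6.01235030e-06]), 'position': array([ 6.24643098e-01, -2.09346691e-05,  2.41512974e-01]), 'ee_rot': array([ 7.07112031e-01,  7.07101186e-01, -5.16741146e-04, -4.70477964e-04]), 'ft_force': array([ 0.99498318, -0.11664166, -0.13316687]), 'torque': array([ 0.03490705,  0.0160359 , -0.01534455]), 'grasp_force': 0.0, 'grip_width': 0.997379511574361}
scene [0.01844811 0.46982245 0.65417325] [ 0.58184334 -0.51021174 -0.63353569]
side [ 0.48649898 -0.58215951  0.62393571] [ 0.07526429  0.73699971 -0.67176868]
wrist [0.62487331 0.07989711 0.37340907] [-0.00647385 -0.29872848 -0.95437914]
```

View pics/scene0.png

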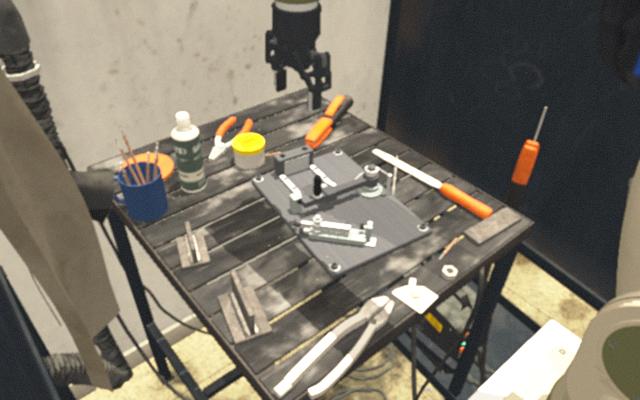

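View pics/side0.png

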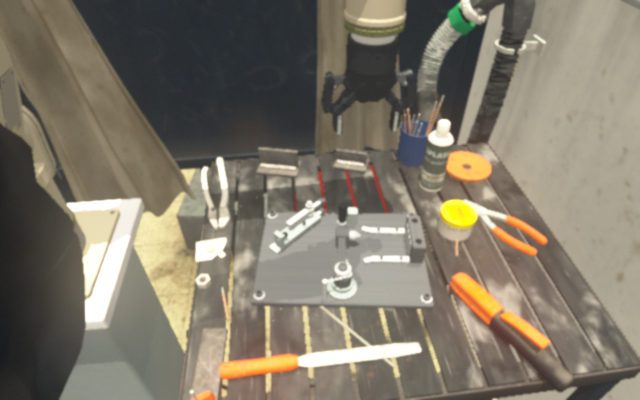

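View pics/wrist0.png

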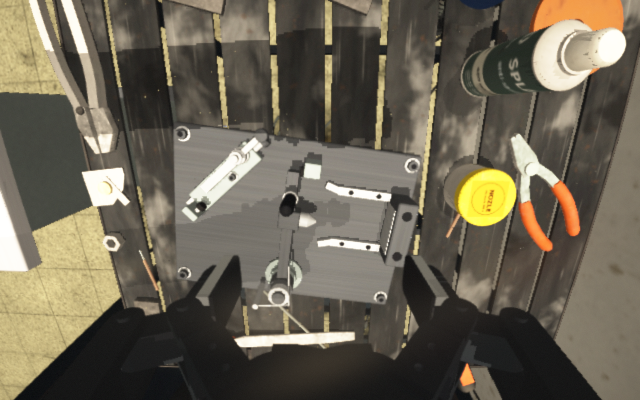

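The scene view shows the large tee near (245,310), the small tee near (193,245) and the grip near (317,185). The wrist view shows the marker plate with corners near (176,125) and (424,155), and the grip at (288,202). I'll zoom in for exact pixels.

Run:
```python
from h import *
s=cv2.imread("pics/scene0.png");d=cv2.imread("pics/side0.png");w=cv2.imread("pics/wrist0.png")
c=np.zeros((600,800,3),np.uint8)
def put(im,x0,y0,wd,ht,f,X,Y,st):
    p=cv2.resize(im[y0:y0+ht,x0:x0+wd],None,fx=f,fy=f,interpolation=cv2.INTER_CUBIC)
    p=np.clip(p.astype(float)*1.6,0,255).astype(np.uint8)
    for k in range(0,wd,st): cv2.line(p,(k*f,0),(k*f,5),(0,255,255),1);cv2.putText(p,str(x0+k),(k*f,14),0,.33,(0,255,255))
    for k in range(0,ht,st): cv2.line(p,(0,k*f),(5,k*f),(0,255,255),1);cv2.putText(p,str(y0+k),(6,k*f+4),0,.33,(0,255,255))
    c[Y:Y+p.shape[0],X:X+p.shape[1]]=p
put(s,210,260,70,86,4,0,0,10)
put(d,250,140,125,43,4,290,0,10)
put(w,165,115,270,195,2,0,350-140,20) if 0 else put(w,270,150,65,62,4,0,350,10)
put(s,295,165,45,50,4,270,350,10)
put(d,320,195,50,50,4,460,350,10)
put(s,170,220,45,50,3,290,180,10)
put(w,170,120,125,40,3,430,180,10)
cv2.imwrite("pics/comp.png",c)
# plate corners etc.
o={k:np.array(v) for k,v in __import__("json").load(open("o0.json")).items()}
for uv in [(176,125),(424,155),(183,133),(413,164),(184,272),(380,297)]: print(uv,onz("wrist",uv,.012,o).round(4))
```

```text
Traceback (most recent call last):
ValueError: could not broadcast input array from shape (120,375,3) into shape (120,370,3)
```

Run:
```python
from h import *
s=cv2.imread("pics/scene0.png");d=cv2.imread("pics/side0.png");w=cv2.imread("pics/wrist0.png")
c=np.zeros((600,800,3),np.uint8)
def put(im,x0,y0,wd,ht,f,X,Y,st):
    p=cv2.resize(im[y0:y0+ht,x0:x0+wd],None,fx=f,fy=f,interpolation=cv2.INTER_CUBIC)
    p=np.clip(p.astype(float)*1.6,0,255).astype(np.uint8)
    for k in range(0,wd,st): cv2.line(p,(k*f,0),(k*f,5),(0,255,255),1);cv2.putText(p,str(x0+k),(k*f,14),0,.33,(0,255,255))
    for k in range(0,ht,st): cv2.line(p,(0,k*f),(5,k*f),(0,255,255),1);cv2.putText(p,str(y0+k),(6,k*f+4),0,.33,(0,255,255))
    c[Y:Y+p.shape[0],X:X+p.shape[1]]=p
put(s,210,260,70,86,4,0,0,10)
put(d,250,140,125,43,4,290,0,10)
put(w,270,150,65,62,4,0,350,10)
put(s,295,165,45,50,4,270,350,10)
put(d,320,195,50,50,4,460,350,10)
put(s,170,220,45,50,3,290,180,10)
put(w,170,120,120,40,3,430,180,10)
cv2.imwrite("pics/comp.png",c)
o={k:np.array(v) for k,v in __import__("json").load(open("o0.json")).items()}
for uv in [(176,125),(424,155),(183,133),(413,164),(184,272),(380,297)]: print(uv,onz("wrist",uv,.012,o).round(4))
```

```text
(176, 125) [0.4423 0.0652 0.012 ]
(424, 155) [0.7558 0.0273 0.012 ]
(183, 133) [0.4499 0.0553 0.012 ]
(413, 164) [0.7427 0.0156 0.012 ]
(184, 272) [ 0.4208 -0.145   0.012 ]
(380, 297) [ 0.7131 -0.1873  0.012 ]
```

View pics/comp.png

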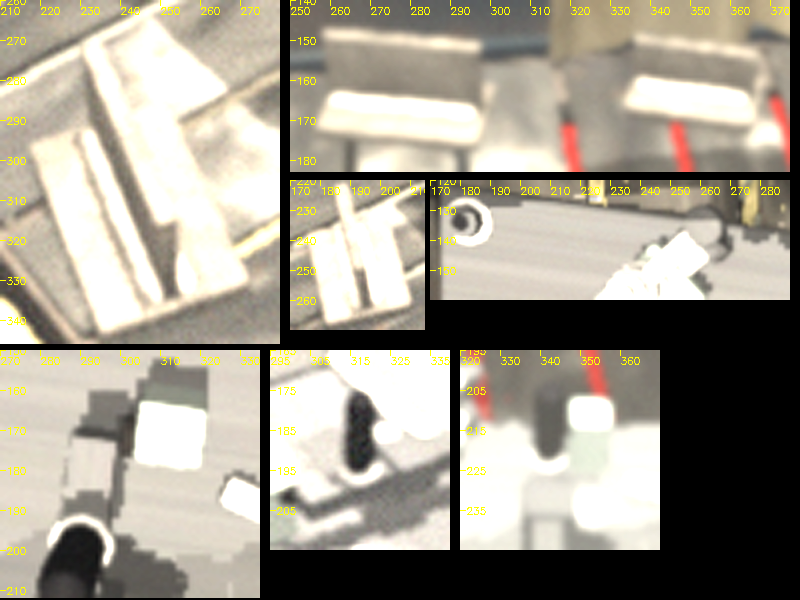

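Zoomed, the grip's black body spans scene (316,175)–(317,195), side (341,205)–(341,221) and wrist (290,196)–(283,210). The large tee's web top runs in side from (258,148) to (297,151), and the plate bolts give a yaw of about -0.14.

Run:
```python
from h import *
import json
o={k:np.array(v) for k,v in json.load(open("o0.json")).items()}
b=np.array([onz("wrist",uv,.014,o)[:2] for uv in [(183,133),(413,164),(184,272),(380,297)]])
dx=(b[1]-b[0]+b[3]-b[2]);dy=(b[0]-b[2]+b[1]-b[3])
y1=np.arctan2(dx[1],dx[0]);y2=np.arctan2(-dy[0],dy[1]);yaw=(y1+y2)/2;print("yaw",y1,y2)
# 2-view heights of bolts
sb=[(257,183),(338,154),(336,267),(423,228)]
for u,v in zip([(183,133),(413,164),(184,272),(380,297)],[(336,267),(257,183),(423,228),(338,154)]):
    print("bolt",two(ray("wrist",u,o),ray("scene",v)))
ey=np.array([-np.sin(yaw),np.cos(yaw)]);org=b.mean(0)+.02*ey;print("org",org,"grip",org+.028*ey,"nest anvil dir",ey)
print("grip top", two(ray("scene",(316,175)),ray("side",(341,204.5))))
print("grip mid", two(ray("scene",(316.5,185)),ray("side",(341,213))))
for z in(.09,.098): print(z,onz("wrist",(283.5,208),z,o))
print("tee +x end",two(ray("side",(297,151)),ray("scene",(236,269))))
print("tee -x end",two(ray("side",(258,148)),ray("scene",(253,316))))
for uv in[(219,296),(237,341),(271,331)]: print("base",onz("scene",uv,.008))
```

```text
yaw -0.13929209894966632 -0.14450138921827965
bolt (array([0.4489935 , 0.05298323, 0.01339881]), np.float64(0.005429009395310128))
bolt (array([7.46269104e-01, 1.33041316e-02, 5.60606984e-04]), np.float64(0.0005825803967367881))
bolt (array([ 0.42066364, -0.14578068,  0.01318811]), np.float64(0.00272230110663371))
bolt (array([ 0.71401425, -0.19003311,  0.00839921]), np.float64(7.189653113085798e-05))
org [ 0.58468076 -0.04475804] grip [ 0.58864055 -0.01703945] nest anvil dir [0.14142105 0.98994954]
grip top (array([ 0.58615163, -0.01925676,  0.09792298]), np.float64(0.00659367199775195))
grip mid (array([ 0.58585965, -0.01985604,  0.07522994]), np.float64(0.004388824094933065))
0.09 [ 0.58422733 -0.01770914  0.09      ]
0.098 [ 0.58537467 -0.01495394  0.098     ]
tee +x end (array([0.51354596, 0.21023042, 0.06138472]), np.float64(0.0022594570689670863))
tee -x end (array([0.42209421, 0.23972751, 0.0572992 ]), np.float64(0.0019230508604404142))
base [0.52292998 0.24145504 0.008     ]
base [0.43035448 0.2660354  0.008     ]
base [0.41311002 0.21492483 0.008     ]
```

jog_arm --deltas '[{"gripper":1,"offset":[-0.0036,-0.0078,0.031],"rotation":[0,0,0]},{"gripper":1,"offset":[-0.0036,-0.0078,0.031],"rotation":[0,0,0]},{"gripper":1,"offset":[-0.0036,-0.0078,0.031],"rotation":[0,0,0]},{"gripper":1,"offset":[-0.0036,-0.0078,0.031],"rotation":[0,0,0]},{"gripper":1,"offset":[-0.0036,-0.0078,0.0],"rotation":[0,0,8.1]},{"gripper":1,"offset":[0,0,0.0315],"rotation":[0,0,0]},{"gripper":0.5,"offset":[0,0,0],"rotation":[0,0,0]},{"gripper":0.5,"offset":[0,0,0],"rotation":[0,0,0]},{"gripper":0.5,"offset":[0,0,0],"rotation":[0,0,0]},{"gripper":0.5,"offset":[0,0,0],"rotation":[0,0,0]},{"gripper":0.5,"offset":[0,0,0],"rotation":[0,0,0]}]' --newtons 25

```text
clock: 1.25
position: [0.5866, -0.018, 0.0877]
ee_rot: [0.755, 0.655, 0.001, 0.0]
ft_force: [-0.5, 0.1, 1.4]
grip_width: 0.499
grasp_force: 0.0
```

Run:
```python
from h import *
c=[]
for n,(x,y) in(("scene",(230,110)),("side",(260,130)),("wrist",(170,180))):
    im=imaging.camera(n);cv2.imwrite(f"pics/{n}1.png",im)
    c.append(cv2.resize(im[y:y+150,x:x+130],None,fx=2,fy=2) if n!="wrist" else im[100:400,200:480])
cv2.imwrite("pics/c1.png",np.clip(np.hstack(c)*1.4,0,255))
```

```text
[ WARN:0@1.777] global loadsave.cpp:1063 imwrite_ Unsupported depth image for selected encoder is fallbacked to CV_8U.
```

View pics/c1.png

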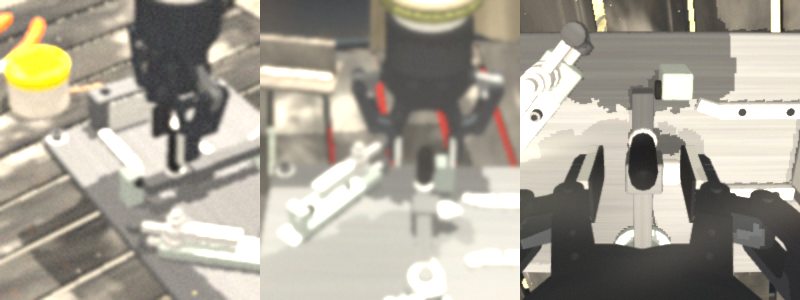

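The grip stands centred between the half-open pads (wrist crop, about (643,165), pads at 590 and 688). I'll close on it.

jog_arm --deltas '[{"gripper":0.05,"offset":[0,0,0.001],"rotation":[0,0,0]},{"gripper":0.05,"offset":[0,0,0],"rotation":[0,0,0]},{"gripper":0.05,"offset":[0,0,0],"rotation":[0,0,0]},{"gripper":0.05,"offset":[0,0,0],"rotation":[0,0,0]},{"gripper":0.05,"offset":[0,0,0],"rotation":[0,0,0]},{"gripper":0.05,"offset":[0,0,0],"rotation":[0,0,0]}]' --newtons 40

```text
clock: 2.0
position: [0.5862, -0.018, 0.0859]
ee_rot: [0.755, 0.655, 0.0, 0.0]
ft_force: [2.5, -1.0, -1.1]
grip_width: 0.162
grasp_force: 39.3
```

jog_arm --deltas '[{"gripper":0.05,"offset":[0,-0.0045,0],"rotation":[0,0,-2]},{"gripper":0.05,"offset":[-0.0001,-0.0045,0],"rotation":[0,0,-2]},{"gripper":0.05,"offset":[-0.0001,-0.0045,0],"rotation":[0,0,-2]},{"gripper":0.05,"offset":[-0.0001,-0.0045,0],"rotation":[0,0,-2]},{"gripper":0.05,"offset":[-0.0001,-0.0045,0],"rotation":[0,0,-2]},{"gripper":0.05,"offset":[-0.0001,-0.0045,0],"rotation":[0,0,-2]},{"gripper":0.05,"offset":[-0.0001,-0.0045,0],"rotation":[0,0,-2]},{"gripper":0.05,"offset":[-0.0001,-0.0045,0],"rotation":[0,0,-2]},{"gripper":0.05,"offset":[-0.0001,-0.0045,0],"rotation":[0,0,-2]},{"gripper":0.05,"offset":[-0.0001,-0.0045,0],"rotation":[0,0,-2]},{"gripper":0.05,"offset":[0,0,0],"rotation":[0,0,0]}]'

```text
clock: 3.1
position: [0.5413, -0.0197, 0.086]
ee_rot: [0.63, 0.777, 0.0, 0.0]
ft_force: [4.4, 0.9, -3.4]
grip_width: 0.164
grasp_force: 39.0
```

jog_arm --deltas '[{"gripper":0.05,"offset":[-0.0001,-0.0045,0],"rotation":[0,0,-2]},{"gripper":0.05,"offset":[-0.0001,-0.0045,0],"rotation":[0,0,-2]},{"gripper":0.05,"offset":[-0.0001,-0.0045,0],"rotation":[0,0,-2]},{"gripper":0.05,"offset":[-0.0001,-0.0045,0],"rotation":[0,0,-2]},{"gripper":0.05,"offset":[-0.0001,-0.0045,0],"rotation":[0,0,-2]},{"gripper":0.05,"offset":[-0.0001,-0.0045,0],"rotation":[0,0,-2]},{"gripper":0.05,"offset":[-0.0001,-0.0045,0],"rotation":[0,0,-2]},{"gripper":0.05,"offset":[-0.0001,-0.0045,0],"rotation":[0,0,-2]},{"gripper":0.05,"offset":[-0.0001,-0.0045,0],"rotation":[0,0,-2]},{"gripper":0.05,"offset":[0,0,0],"rotation":[0,0,0]}]'

```text
clock: 4.1
position: [0.5041, -0.0341, 0.086]
ee_rot: [0.501, 0.865, 0.0, 0.0]
ft_force: [6.1, 0.1, -4.5]
grip_width: 0.164
grasp_force: 39.1
```

Run:
```python
from h import *
o=manip.get_obs()
p=o["position"][:2]-[.5706,-.1438];print(np.hypot(*p),np.arctan2(-p[0],p[1])+.142,o["ft_force"])
c=[]
for n,(x,y) in(("scene",(270,150)),("side",(240,180)),("wrist",(170,180))):
    im=imaging.camera(n);cv2.imwrite(f"pics/{n}2.png",im)
    c.append(cv2.resize(im[y:y+110,x:x+110],None,fx=3,fy=3) if n!="wrist" else cv2.resize(im[60:310,200:480],None,fx=1.2,fy=1.2))
H=max(a.shape[0] for a in c);t=np.zeros((600,800,3))
t[:330,:330]=c[0];t[:330,330:660]=c[1];t[300:600,440:440+c[2].shape[1]]=c[2]
cv2.imwrite("pics/c2.png",np.clip(t*1.2,0,255).astype(np.uint8))
```

```text
0.12829315070660274 0.6872610472272959 [ 6.12578733  0.10187762 -4.48279137]
```

View pics/c2.png

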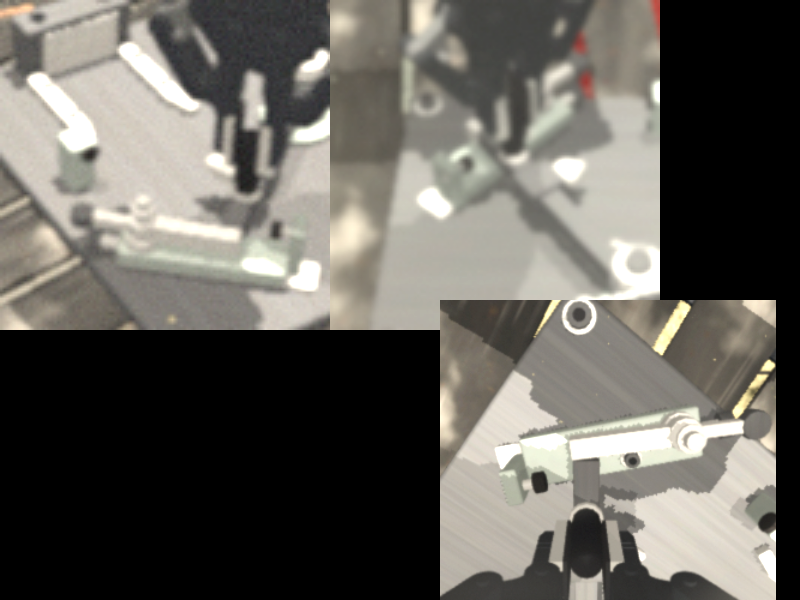

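Now at about 0.687 rad. In the wrist crop the hammer end's back edge is at x≈573 and the set screw's black tip at x≈548, about 0.5 mm/px, so the stop is roughly 12 mm away. The pawl tip is at about (570,447).

jog_arm --deltas '[{"gripper":0.05,"offset":[0,-0.0022,0],"rotation":[0,0,-1]},{"gripper":0.05,"offset":[0,-0.0022,0],"rotation":[0,0,-1]},{"gripper":0.05,"offset":[0,0,0],"rotation":[0,0,0]}]'

```text
clock: 4.55
position: [0.5005, -0.0362, 0.0859]
ee_rot: [0.486, 0.874, 0.0, 0.0]
ft_force: [5.3, 0.4, -2.9]
grip_width: 0.164
grasp_force: 39.2
```

jog_arm --deltas '[{"gripper":0.05,"offset":[0,-0.0011,0],"rotation":[0,0,-0.5]},{"gripper":0.05,"offset":[0,0,0],"rotation":[0,0,0]}]'

```text
clock: 4.75
position: [0.4997, -0.0367, 0.086]
ee_rot: [0.482, 0.876, 0.0, 0.001]
ft_force: [6.7, 0.2, -3.9]
grip_width: 0.165
grasp_force: 39.1
```

jog_arm --deltas '[{"gripper":0.05,"offset":[0,-0.0011,0],"rotation":[0,0,-0.5]},{"gripper":0.05,"offset":[0,0,0],"rotation":[0,0,0]}]'

```text
clock: 4.95
position: [0.4988, -0.0373, 0.086]
ee_rot: [0.478, 0.878, 0.001, 0.001]
ft_force: [6.4, 0.5, -4.4]
grip_width: 0.164
grasp_force: 39.1
```

jog_arm --deltas '[{"gripper":0.05,"offset":[0,-0.0011,0],"rotation":[0,0,-0.5]},{"gripper":0.05,"offset":[0,0,0],"rotation":[0,0,0]}]'

```text
clock: 5.15
position: [0.4979, -0.0379, 0.086]
ee_rot: [0.475, 0.88, 0.001, 0.001]
ft_force: [6.8, -0.6, -4.0]
grip_width: 0.165
grasp_force: 39.1
```

Run:
```python
from h import *
t=np.zeros((300,800,3),np.uint8)
im=imaging.camera("wrist");cv2.imwrite("pics/wrist3.png",im)
c=cv2.resize(im[130:230,230:430],None,fx=4,fy=4)[:300]
cv2.imwrite("pics/c3.png",np.clip(c*1.1,0,255).astype(np.uint8))
```

```text
(no output)
```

View pics/c3.png

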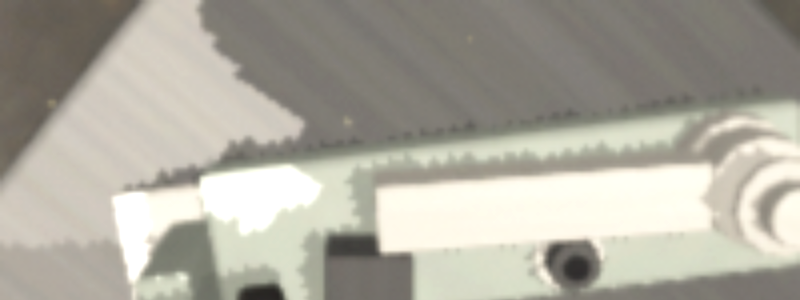

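The pawl tip is at x=378 and the hammer's forward edge at 412, so about 5.5 mm remains at the end (4.4 mm at the grip). The stop gap (283 to 326) is about 7 mm at the end.

jog_arm --deltas '[{"gripper":0.05,"offset":[0,-0.0011,0],"rotation":[0,0,-0.5]},{"gripper":0.05,"offset":[0,-0.0011,0],"rotation":[0,0,-0.5]},{"gripper":0.05,"offset":[0,-0.0011,0],"rotation":[0,0,-0.5]},{"gripper":0.05,"offset":[0,0,0],"rotation":[0,0,0]}]'

```text
clock: 5.6
position: [0.4952, -0.0397, 0.086]
ee_rot: [0.463, 0.886, 0.001, 0.001]
ft_force: [6.4, 1.8, -4.5]
grip_width: 0.168
grasp_force: 39.1
```

jog_arm --deltas '[{"gripper":0.05,"offset":[0,-0.001,0],"rotation":[0,0,-0.45]},{"gripper":0.05,"offset":[0,0,0],"rotation":[0,0,0]}]'

```text
clock: 5.8
position: [0.4944, -0.0403, 0.086]
ee_rot: [0.46, 0.888, 0.001, 0.001]
ft_force: [6.7, 0.3, -4.8]
grip_width: 0.163
grasp_force: 39.1
```

jog_arm --deltas '[{"gripper":0.05,"offset":[0,-0.001,0],"rotation":[0,0,-0.45]},{"gripper":0.05,"offset":[0,0,0],"rotation":[0,0,0]}]'

```text
clock: 6.0
position: [0.4935, -0.0408, 0.0859]
ee_rot: [0.456, 0.89, 0.0, 0.001]
ft_force: [5.8, 1.4, -4.2]
grip_width: 0.162
grasp_force: 39.1
```

jog_arm --deltas '[{"gripper":0.05,"offset":[0,-0.001,0],"rotation":[0,0,-0.45]},{"gripper":0.05,"offset":[0,0,0],"rotation":[0,0,0]}]'

```text
clock: 6.2
position: [0.4931, -0.0411, 0.086]
ee_rot: [0.453, 0.892, 0.001, 0.001]
ft_force: [8.1, 1.7, -7.1]
grip_width: 0.171
grasp_force: 39.0
```

Run:
```python
from h import *
o=manip.get_obs()
p=o["position"][:2]-[.5706,-.1438];a=np.arctan2(-p[0],p[1]);f=o["ft_force"];print(np.hypot(*p),a+.142,f[0]*np.cos(a)+f[1]*np.sin(a),-f[0]*np.sin(a)+f[1]*np.cos(a))
im=imaging.camera("wrist");cv2.imwrite("pics/wrist4.png",im)
c=cv2.resize(im[130:230,230:430],None,fx=4,fy=4)[:300]
cv2.imwrite("pics/c4.png",np.clip(c*1.1,0,255).astype(np.uint8))
```

```text
0.12862672952475795 0.7884410570013198 7.434294813046429 -3.5325431426568112
```

View pics/c4.png

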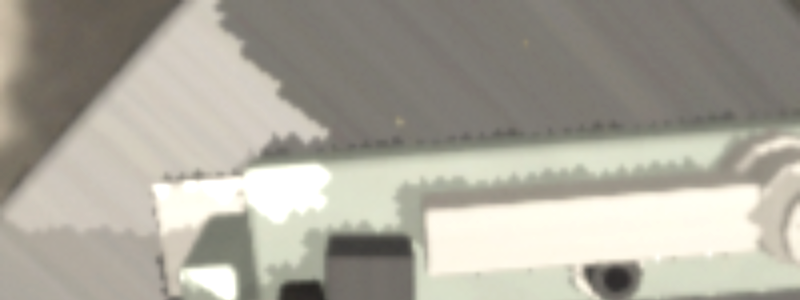

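The pawl (tip x≈425) has dropped ahead of the hammer's forward edge (x≈413), and the back edge just meets the stop screw. Now I ease it forward onto the catch.

jog_arm --deltas '[{"gripper":0.05,"offset":[0,0.0005,0],"rotation":[0,0,0.23]},{"gripper":0.05,"offset":[0,0.0005,0],"rotation":[0,0,0.22]},{"gripper":0.05,"offset":[0,0.0005,0],"rotation":[0,0,0.22]},{"gripper":0.05,"offset":[0,0.0003,0],"rotation":[0,0,0.22]},{"gripper":0.05,"offset":[0,0,0],"rotation":[0,0,0]}]'

```text
clock: 6.75
position: [0.4943, -0.0403, 0.0859]
ee_rot: [0.46, 0.888, 0.001, 0.001]
ft_force: [6.1, 0.1, -4.5]
grip_width: 0.163
grasp_force: 39.2
```

jog_arm --deltas '[{"gripper":0.05,"offset":[0,0.0004,0],"rotation":[0,0,0.22]},{"gripper":0.05,"offset":[0,0.0003,0],"rotation":[0,0,0.1]},{"gripper":0.05,"offset":[0,0,0],"rotation":[0,0,0]}]'

```text
clock: 7.05
position: [0.4945, -0.0402, 0.0859]
ee_rot: [0.462, 0.887, 0.0, 0.0]
ft_force: [6.0, -0.2, -3.6]
grip_width: 0.162
grasp_force: 39.3
```

jog_arm --deltas '[{"gripper":0.05,"offset":[0,0.0004,0],"rotation":[0,0,0.2]},{"gripper":0.05,"offset":[0,0.0004,0],"rotation":[0,0,0.2]},{"gripper":0.05,"offset":[0,0,0],"rotation":[0,0,0]}]'

```text
clock: 7.35
position: [0.4946, -0.0401, 0.0859]
ee_rot: [0.465, 0.885, -0.0, 0.0]
ft_force: [3.9, -2.2, -1.2]
grip_width: 0.164
grasp_force: 39.6
```

jog_arm --deltas '[{"gripper":0.05,"offset":[0,0.0004,0],"rotation":[0,0,0.2]},{"gripper":0.05,"offset":[0,0,0],"rotation":[0,0,0]}]'

```text
clock: 7.55
position: [0.4947, -0.04, 0.0858]
ee_rot: [0.466, 0.885, -0.0, -0.0]
ft_force: [0.8, -4.3, 1.4]
grip_width: 0.163
grasp_force: 39.8
```

The position holds while the force falls to zero, so the catch has it. I'll release and lift.

jog_arm --deltas '[{"gripper":0.05,"offset":[0,-0.0002,0],"rotation":[0,0,0]},{"gripper":0.05,"offset":[0,0,0],"rotation":[0,0,0]},{"gripper":0.45,"offset":[0,0,0],"rotation":[0,0,0]},{"gripper":0.45,"offset":[0,0,0],"rotation":[0,0,0]},{"gripper":0.45,"offset":[0,0,0],"rotation":[0,0,0]},{"gripper":0.45,"offset":[0,0,0],"rotation":[0,0,0]},{"gripper":0.45,"offset":[0,0,-0.005],"rotation":[0,0,0]},{"gripper":0.45,"offset":[0,0,-0.02],"rotation":[0,0,0]},{"gripper":0.45,"offset":[0,0,-0.04],"rotation":[0,0,0]},{"gripper":0.45,"offset":[0,0,-0.04],"rotation":[0,0,0]},{"gripper":0.45,"offset":[0,0,-0.04],"rotation":[0,0,0]},{"gripper":1,"offset":[0,0,0],"rotation":[0,0,0]}]'

```text
clock: 8.75
position: [0.4972, -0.0396, 0.2368]
ee_rot: [0.466, 0.885, 0.002, 0.004]
ft_force: [0.5, 0.1, -0.4]
grip_width: 0.606
grasp_force: 0.0
```

jog_arm --deltas '[{"gripper":1,"offset":[-0.0218,0.0266,0],"rotation":[0,0,0]},{"gripper":1,"offset":[-0.0218,0.0266,0],"rotation":[0,0,0]},{"gripper":1,"offset":[-0.0218,0.0266,0],"rotation":[0,0,0]},{"gripper":1,"offset":[-0.0218,0.0266,0],"rotation":[0,0,0]},{"gripper":1,"offset":[0,0,0],"rotation":[0,0,-7.9]},{"gripper":1,"offset":[0,0,0],"rotation":[0,0,-7.9]},{"gripper":1,"offset":[0,0,0],"rotation":[0,0,-7.9]},{"gripper":1,"offset":[0,0,0],"rotation":[0,0,-7.9]},{"gripper":1,"offset":[0,0,0],"rotation":[0,0,-7.9]},{"gripper":1,"offset":[0,0,0],"rotation":[0,0,-7.9]},{"gripper":1,"offset":[0,0,0],"rotation":[0,0,0]},{"gripper":1,"offset":[0,0,0],"rotation":[0,0,0]}]'

```text
clock: 9.95
position: [0.6317, -0.0515, 0.2307]
ee_rot: [0.073, 0.997, 0.0, -0.0]
ft_force: [-0.4, -0.2, -0.1]
grip_width: 0.999
grasp_force: 0.0
```

Run:
```python
from h import *
import json
o=manip.get_obs();json.dump({k:np.array(v).tolist() for k,v in o.items()},open("o5.json","w"))
y=R.from_quat(o["ee_rot"]).as_matrix();print(o["position"],np.degrees(np.arctan2(y[1,1],y[0,1])),y[:,2])
im=imaging.camera("wrist");cv2.imwrite("pics/wrist5.png",im)
sc=imaging.camera("scene");cv2.imwrite("pics/scene5.png",sc)
c=im.copy()
for k in range(0,640,40): cv2.putText(c,str(k),(k,8),0,.3,(0,0,255));cv2.line(c,(k,8),(k,14),(0,0,255),1)
for k in range(0,400,40): cv2.putText(c,str(k),(0,k+4),0,.3,(0,0,255));cv2.line(c,(20,k),(28,k),(0,0,255),1)
cv2.imwrite("pics/c5.png",cv2.resize(c,(800,500)))
```

```text
[ 0.63171553 -0.0514836   0.2306925 ] 81.59598798613587 [-1.93938775e-04  1.81799447e-04 -9.99999965e-01]
```

View pics/c5.png

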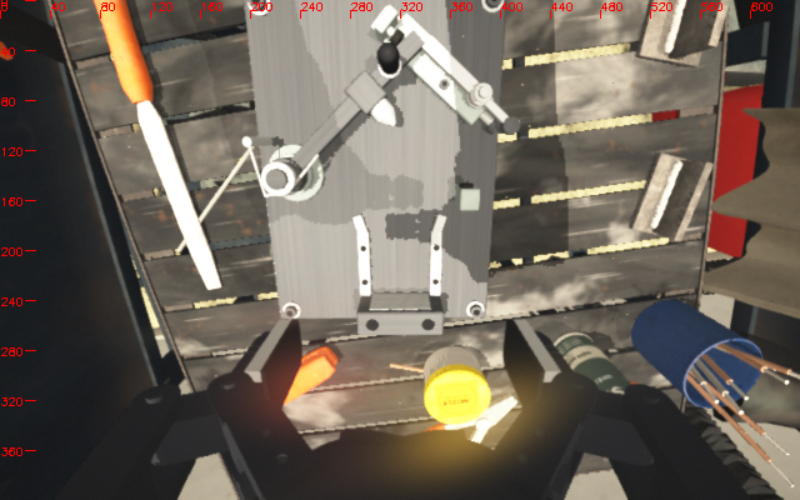

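The hammer stands cocked, with the pawl in front of it, view about (390,60). The rails run in view from x≈365 to x≈435 (y 215–295), the anvil face base is at y≈293, and the big tee is at the upper right or right side. I'll extract edges numerically.

Run:
```python
from h import *
import json
o={k:np.array(v) for k,v in json.load(open("o5.json")).items()}
g=cv2.cvtColor(cv2.imread("pics/wrist5.png"),6)
for r in(200,208,216,226): print(r,"cols282-360",g[r,282:362].tolist())
print("col320 rows225-272",g[225:272,320].tolist());print("col306",g[225:272,306].tolist())
yaw=-.1466
ex=np.array([np.cos(yaw),np.sin(yaw)])
for uv in[(320,234),(320,246)]:
    for z in(.012,.058): print(uv,z,onz("wrist",uv,z,o))
for uv in[(296,200),(296,230),(344,200),(344,230)]: print(uv,onz("wrist",uv,.020,o))
b=[onz("wrist",uv,.014,o)[:2] for uv in[(232.5,248),(380.5,247.5)]];print(b)
# tees: two views with scene0 -- web top ends
for uv in[(559,4),(532,45),(565,128),(533,181)]: print(uv,onz("wrist",uv,.058,o),onz("wrist",uv,.043,o))
```

```text
200 cols282-360 [185, 183, 186, 193, 235, 255, 249, 170, 115, 133, 240, 255, 255, 210, 131, 175, 186, 190, 187, 187, 188, 189, 188, 186, 187, 188, 190, 187, 185, 186, 186, 189, 190, 194, 185, 179, 181, 182, 184, 183, 183, 184, 185, 186, 186, 188, 187, 186, 182, 183, 183, 183, 179, 179, 183, 183, 181, 183, 183, 183, 186, 183, 207, 255, 255, 246, 184, 175, 241, 255, 255, 219, 178, 177, 124, 110, 109, 109, 109, 108]
208 cols282-360 [185, 183, 186, 186, 209, 255, 255, 255, 255, 255, 255, 255, 255, 228, 136, 174, 183, 189, 186, 187, 185, 187, 187, 187, 185, 186, 186, 187, 184, 185, 186, 189, 191, 193, 184, 179, 180, 184, 184, 183, 183, 183, 185, 187, 186, 186, 185, 182, 183, 183, 183, 183, 179, 179, 185, 183, 182, 183, 184, 184, 184, 186, 233, 255, 255, 255, 255, 255, 255, 255, 255, 217, 178, 183, 182, 179, 183, 184, 181, 182]
216 cols282-360 [185, 184, 183, 187, 204, 251, 255, 255, 255, 255, 255, 255, 255, 249, 167, 177, 184, 186, 188, 185, 185, 185, 187, 185, 183, 185, 187, 187, 185, 185, 184, 188, 190, 190, 185, 180, 182, 182, 183, 184, 183, 185, 185, 187, 186, 186, 186, 182, 184, 184,
[... 1164 characters left out ...]
   ]
(320, 246) 0.012 [ 0.7278103  -0.06666009  0.012     ]
(320, 246) 0.058 [ 0.7049304  -0.06306233  0.058     ]
(296, 200) [ 0.65537471 -0.0866147   0.02      ]
(296, 230) [ 0.69613427 -0.09382036  0.02      ]
(344, 200) [ 0.66431425 -0.02631072  0.02      ]
(344, 230) [ 0.70540456 -0.03134418  0.02      ]
[array([ 0.71245344, -0.185975  ]), array([0.74138906, 0.01519382])]
(559, 4) [0.48448791 0.20458039 0.058     ] [0.48109348 0.21658676 0.043     ]
(532, 45) [0.51887677 0.17809377 0.058     ] [0.51717575 0.18879586 0.043     ]
(565, 128) [0.60594326 0.22016941 0.058     ] [0.60852967 0.23294343 0.043     ]
(533, 181) [0.66105343 0.18811142 0.058     ] [0.66635363 0.1993068  0.043     ]
```

jog_arm --deltas '[{"gripper":1,"offset":[0.0253,0.0312,0],"rotation":[0,0,0]},{"gripper":1,"offset":[0.0253,0.0312,0],"rotation":[0,0,0]},{"gripper":1,"offset":[0.0253,0.0312,0],"rotation":[0,0,0]},{"gripper":1,"offset":[0.0253,0.0312,0],"rotation":[0,0,0]},{"gripper":1,"offset":[0.0253,0.0312,0],"rotation":[0,0,0]},{"gripper":1,"offset":[0.0253,0.0312,0],"rotation":[0,0,0]},{"gripper":1,"offset":[0.0253,0.0312,0],"rotation":[0,0,0]},{"gripper":1,"offset":[0.0253,0.0312,0],"rotation":[0,0,0]},{"gripper":1,"offset":[0,0,0],"rotation":[0,0,7.6]},{"gripper":1,"offset":[0,0,0],"rotation":[0,0,0]},{"gripper":1,"offset":[0,0,0],"rotation":[0,0,0]}]'

```text
clock: 11.15
position: [0.4673, 0.2236, 0.2308]
ee_rot: [0.137, 0.991, -0.0, 0.0]
ft_force: [0.7, -0.5, -0.2]
grip_width: 1.002
grasp_force: 0.0
```

Run:
```python
from h import *
import json
o=manip.get_obs();json.dump({k:np.array(v).tolist() for k,v in o.items()},open("o6.json","w"))
y=R.from_quat(o["ee_rot"]).as_matrix();print(o["position"],np.degrees(np.arctan2(y[1,1],y[0,1])))
im=imaging.camera("wrist");cv2.imwrite("pics/wrist6.png",im)
c=im[60:310,180:460].copy();c=cv2.resize(c,None,fx=2.4,fy=2.4)
for k in range(180,460,20): cv2.putText(c,str(k),(int((k-180)*2.4),8),0,.3,(0,0,255));cv2.line(c,(int((k-180)*2.4),8),(int((k-180)*2.4),14),(0,0,255),1)
for k in range(60,310,20): cv2.putText(c,str(k),(0,int((k-60)*2.4)+4),0,.3,(0,0,255));cv2.line(c,(20,int((k-60)*2.4)),(28,int((k-60)*2.4)),(0,0,255),1)
cv2.imwrite("pics/c6.png",c)
```

```text
[0.46728434 0.22364834 0.23084617] 74.30738918298673
```

View pics/c6.png

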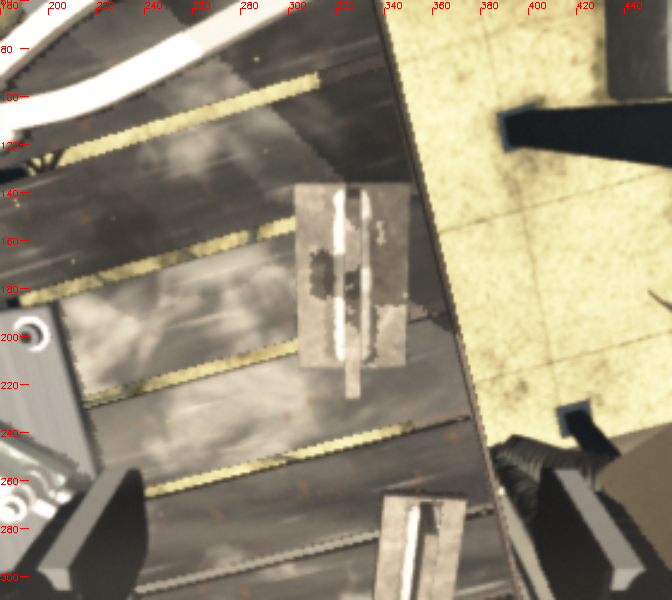

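The big tee is centred under the tool: base corners at px (302.9,136.7), (350.8,136.7), (349.2,212.5) and (305,212.5), the web's far top end at (326.7,225.5), and the small tee clear at (355,270).

Run:
```python
from h import *
import json
o={k:np.array(v) for k,v in json.load(open("o6.json")).items()}
P=np.array([onz("wrist",uv,.008,o)[:2] for uv in[(302.9,136.7),(350.8,136.7),(349.2,212.5),(305,212.5)]]);print(P)
c=P.mean(0);d=(P[3]-P[0]+P[2]-P[1])
w=(P[1]-P[0]+P[2]-P[3]);print("c",c,np.degrees(np.arctan2(d[1],d[0])),np.degrees(np.arctan2(w[1],w[0])),np.linalg.norm(d)/2,np.linalg.norm(w)/2)
print("web +x end",onz("wrist",(326.7,225.5),.058,o), two(ray("wrist",(326.7,225.5),o),ray("side",(297,150)))) 
Rm=R.from_quat(o["ee_rot"]).as_matrix();print("tool delta",Rm.T@np.r_[c-o["position"][:2],0])
print("web end in tool",Rm.T@(onz("wrist",(326.7,225.5),.058,o)-o["position"]))
```

```text
[[0.41401165 0.21593957]
 [0.42991732 0.27261977]
 [0.52555737 0.24672992]
 [0.50957603 0.18995586]]
c [0.46976559 0.23131128] -15.178919987303097 74.30166107582454 0.09905806201507972 0.05892505979630265
web +x end [0.51512065 0.21750122 0.058     ] (array([0.51463553, 0.21769656, 0.0597091 ]), np.float64(0.0004001229202493573))
tool delta [-3.16127555e-04  8.04843684e-03 -1.82017327e-06]
web end in tool [-0.04765141  0.00706221  0.17286227]
```

jog_arm --deltas '[{"gripper":1,"offset":[0,0.0076,0.03],"rotation":[0,0,0]},{"gripper":1,"offset":[0,0,0.04],"rotation":[0,0,0]},{"gripper":1,"offset":[0,0,0.04],"rotation":[0,0,0]},{"gripper":1,"offset":[0,0,0.04],"rotation":[0,0,0]},{"gripper":1,"offset":[0,0,0.03],"rotation":[0,0,0]},{"gripper":1,"offset":[0,0,0.0195],"rotation":[0,0,0]},{"gripper":0,"offset":[0,0,0],"rotation":[0,0,0]},{"gripper":0,"offset":[0,0,0],"rotation":[0,0,0]},{"gripper":0,"offset":[0,0,0],"rotation":[0,0,0]},{"gripper":0,"offset":[0,0,0],"rotation":[0,0,0]},{"gripper":0,"offset":[0,0,0],"rotation":[0,0,0]},{"gripper":0,"offset":[0,0,0],"rotation":[0,0,0]},{"gripper":0,"offset":[0,0,0],"rotation":[0,0,0]},{"gripper":0,"offset":[0,0,0],"rotation":[0,0,0]},{"gripper":0,"offset":[0,0,0],"rotation":[0,0,0]}]' --newtons 60

```text
clock: 12.7
position: [0.4694, 0.2316, 0.0322]
ee_rot: [0.137, 0.991, 0.0, 0.001]
ft_force: [-1.6, -1.9, 7.0]
grip_width: 0.085
grasp_force: 58.8
```

jog_arm --deltas '[{"gripper":0,"offset":[0,0,-0.02],"rotation":[0,0,0]},{"gripper":0,"offset":[0,0,-0.03],"rotation":[0,0,0]},{"gripper":0,"offset":[0,0,-0.03],"rotation":[0,0,0]},{"gripper":0,"offset":[0,0,-0.03],"rotation":[0,0,0]},{"gripper":0,"offset":[-0.0234,-0.0294,0],"rotation":[0,0,0]},{"gripper":0,"offset":[-0.0234,-0.0294,0],"rotation":[0,0,0]},{"gripper":0,"offset":[-0.0234,-0.0294,0],"rotation":[0,0,0]},{"gripper":0,"offset":[-0.0234,-0.0294,0],"rotation":[0,0,0]},{"gripper":0,"offset":[-0.0234,-0.0294,0],"rotation":[0,0,0]},{"gripper":0,"offset":[-0.0234,-0.0294,0],"rotation":[0,0,0]},{"gripper":0,"offset":[-0.0234,-0.0294,0],"rotation":[0,0,0]},{"gripper":0,"offset":[-0.0234,-0.0294,0],"rotation":[0,0,0]},{"gripper":0,"offset":[0,0,0],"rotation":[0,0,-7.5]},{"gripper":0,"offset":[0,0,0],"rotation":[0,0,0]},{"gripper":0,"offset":[0,0,0],"rotation":[0,0,0]}]'

```text
clock: 14.2
position: [0.5846, -0.0444, 0.1408]
ee_rot: [0.073, 0.997, 0.0, -0.001]
ft_force: [-0.3, 0.1, -6.7]
grip_width: 0.087
grasp_force: 59.5
```

Run:
```python
from h import *
import json
o=manip.get_obs()
y=R.from_quat(o["ee_rot"]).as_matrix();print(o["position"],np.degrees(np.arctan2(y[1,1],y[0,1])),y[:,2].round(4))
tgt=np.array([.5862,-.0456]);print("tool delta",(y.T@np.r_[tgt-o["position"][:2],0]).round(4))
o5={k:np.array(v) for k,v in json.load(open("o5.json")).items()}
for uv in[(314,100),(352,158)]:
    p=onz("wrist",uv,.042,o5)[:2]-[.5847,-.0448];ex=np.array([.9898,-.1425]);print("marker",uv,p@ex,p@[.1425,.9898])
im=imaging.camera("wrist");cv2.imwrite("pics/wrist7.png",im)
sc=imaging.camera("scene");sd=imaging.camera("side")
t=np.zeros((600,800,3),np.uint8);t[:400,:640]=im
t[400:600,:300]=sc[110:310,210:510];t[400:600,300:600]=sd[130:330,220:520]
cv2.imwrite("pics/c7.png",t)
```

```text
[ 0.58464381 -0.04438868  0.14082912] 81.62296430182742 [-1.1e-03  9.0e-04 -1.0e+00]
tool delta [-0.0017 -0.001  -0.    ]
marker (314, 100) -0.0432805343367354 -0.006547833106664737
marker (352, 158) 0.019267418822601065 0.03589003422179019
```

View pics/c7.png

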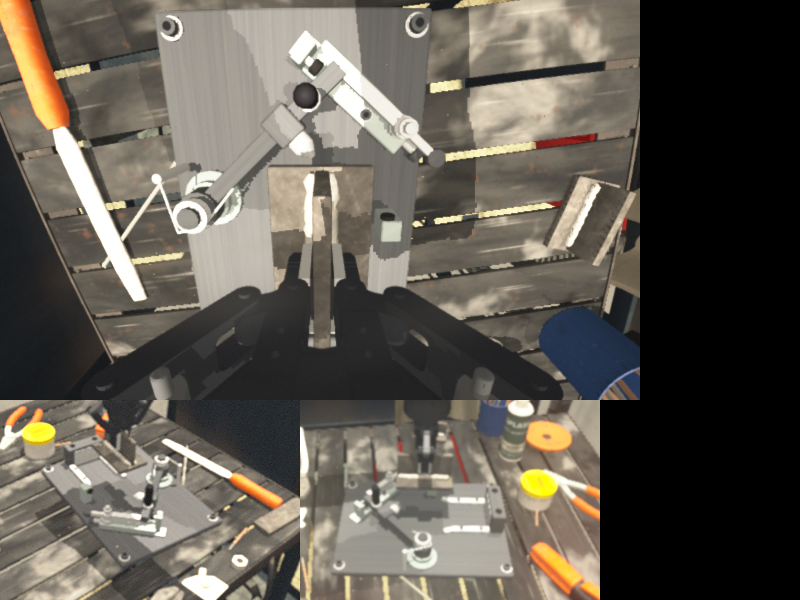

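The tee is held level, with tail corners near (270,167) and (372,167). The hammer is cocked with its striker tip close to the tail, about marker x=-43, so I'll stay nearer the nest. Next I check the tee's lateral place in the hand with the same camera that measured the rails.

Run:
```python
from h import *
import json
o=manip.get_obs();Rm=R.from_quat(o["ee_rot"]).as_matrix()
g=cv2.cvtColor(cv2.imread("pics/wrist7.png"),6).astype(int)
for r in(172,176,180,188,200,215,230):
    L=262+np.argmax(np.abs(np.diff(cv2.GaussianBlur(g[r,262:282].astype(np.float32).reshape(1,-1),(3,1),0)[0])));Rr=364+np.argmax(np.abs(np.diff(cv2.GaussianBlur(g[r,364:384].astype(np.float32).reshape(1,-1),(3,1),0)[0])))
    q=[Rm.T@(onz("wrist",(c+.5,r),o["position"][2]-.0242,o)-o["position"]) for c in(L,Rr)]
    print(r,L,Rr,np.round(q,4)[:,:2].tolist(),((q[0]+q[1])/2)[1].round(4))
print("tail rows col290",g[158:180,290].tolist())
o5={k:np.array(v) for k,v in json.load(open("o5.json")).items()};R5=R.from_quat(o5["ee_rot"]).as_matrix()
for r,a,b in((200,295.5,343.6),(208,295.7,343.5),(216,296,343.6),(226,296.4,343.6)):
    q=[onz("wrist",(c,r),.02,o5) for c in(a,b)];m=(q[0]+q[1])/2;print(r,m.round(4),(R5.T@(m-o5["position"]))[:2].round(4),np.linalg.norm(q[1]-q[0]))
```

```text
172 267 372 [[0.0466, -0.0295], [0.0466, 0.0295]] 0.0
176 267 372 [[0.0443, -0.0296], [0.0443, 0.0296]] 0.0
180 268 372 [[0.042, -0.0292], [0.042, 0.0298]] 0.0003
188 269 372 [[0.0373, -0.0289], [0.0373, 0.03]] 0.0006
200 269 371 [[0.0301, -0.0293], [0.0301, 0.0298]] 0.0003
215 269 379 [[0.0209, -0.0298], [0.0208, 0.0351]] 0.0026
230 270 381 [[0.0113, -0.0298], [0.0112, 0.0369]] 0.0036
tail rows col290 [159, 159, 160, 159, 159, 156, 124, 90, 102, 149, 176, 182, 182, 181, 184, 184, 182, 178, 174, 172, 169, 170]
200 [ 0.6598 -0.057   0.02  ] [-0.0286 -0.0014] 0.061089887424252864
208 [ 0.6704 -0.0586  0.02  ] [-0.0394 -0.0014] 0.061270957774293124
216 [ 0.6813 -0.0599  0.02  ] [-0.0503 -0.0011] 0.06158945633638528
226 [ 0.6951 -0.0617  0.02  ] [-0.0643 -0.0009] 0.06180605587456713
```

jog_arm --deltas '[{"gripper":0,"offset":[-0.0139,-0.002,0],"rotation":[0,0,-0.2]},{"gripper":0,"offset":[0,0,0.02],"rotation":[0,0,0]},{"gripper":0,"offset":[0,0,0.03],"rotation":[0,0,0]},{"gripper":0,"offset":[0,0,0.02],"rotation":[0,0,0]},{"gripper":0,"offset":[0,0,0.01],"rotation":[0,0,0]},{"gripper":0,"offset":[0,0,0],"rotation":[0,0,0]},{"gripper":0,"offset":[0,0,0],"rotation":[0,0,0]},{"gripper":0,"offset":[0,0,0],"rotation":[0,0,0]}]'

```text
clock: 15.15
position: [0.5997, -0.0494, 0.0628]
ee_rot: [0.07, 0.998, 0.0, 0.001]
ft_force: [-0.4, 0.1, -5.9]
grip_width: 0.087
grasp_force: 59.3
```

jog_arm --deltas '[{"gripper":0,"offset":[0,0.0009,0.005],"rotation":[0,0,0]},{"gripper":0,"offset":[0,0,0.004],"rotation":[0,0,0]},{"gripper":0,"offset":[0,0,0.003],"rotation":[0,0,0]},{"gripper":0,"offset":[0,0,0.002],"rotation":[0,0,0]},{"gripper":0,"offset":[0,0,0],"rotation":[0,0,0]},{"gripper":0,"offset":[0,0,0],"rotation":[0,0,0]}]'

```text
clock: 15.75
position: [0.5989, -0.0486, 0.0473]
ee_rot: [0.07, 0.998, 0.0, 0.0]
ft_force: [-0.4, 0.4, -5.1]
grip_width: 0.085
grasp_force: 59.5
```

The tee is below the rail tops with no contact, so it is between the rails. I'll lower it the last bit and slide forward.

jog_arm --deltas '[{"gripper":0,"offset":[0,0,0.0015],"rotation":[0,0,0]},{"gripper":0,"offset":[0,0,0.001],"rotation":[0,0,0]},{"gripper":0,"offset":[0,0,0],"rotation":[0,0,0]}]'

```text
clock: 16.05
position: [0.5987, -0.0486, 0.0447]
ee_rot: [0.07, 0.998, 0.0, -0.0]
ft_force: [-0.2, 0.3, -5.6]
grip_width: 0.088
grasp_force: 59.5
```

jog_arm --deltas '[{"gripper":0,"offset":[-0.005,0,0],"rotation":[0,0,0]},{"gripper":0,"offset":[-0.005,0,0],"rotation":[0,0,0]},{"gripper":0,"offset":[-0.005,0,0],"rotation":[0,0,0]},{"gripper":0,"offset":[-0.005,0,0],"rotation":[0,0,0]},{"gripper":0,"offset":[0,0,0],"rotation":[0,0,0]}]'

```text
clock: 16.55
position: [0.6194, -0.0515, 0.0448]
ee_rot: [0.07, 0.998, 0.0, 0.0]
ft_force: [-0.2, -1.3, -5.3]
grip_width: 0.084
grasp_force: 59.5
```

jog_arm --deltas '[{"gripper":0,"offset":[-0.005,0,0],"rotation":[0,0,0]},{"gripper":0,"offset":[-0.005,0,0],"rotation":[0,0,0]},{"gripper":0,"offset":[-0.005,0,0],"rotation":[0,0,0]},{"gripper":0,"offset":[-0.005,0,0],"rotation":[0,0,0]},{"gripper":0,"offset":[-0.005,0,0],"rotation":[0,0,0]},{"gripper":0,"offset":[-0.005,0,0],"rotation":[0,0,0]},{"gripper":0,"offset":[0,0,0],"rotation":[0,0,0]}]'

```text
clock: 17.25
position: [0.649, -0.0557, 0.0448]
ee_rot: [0.07, 0.998, 0.0, 0.0]
ft_force: [-0.0, -0.1, -6.1]
grip_width: 0.086
grasp_force: 59.5
```

jog_arm --deltas '[{"gripper":0,"offset":[-0.002,0,0],"rotation":[0,0,0]},{"gripper":0,"offset":[-0.002,0,0],"rotation":[0,0,0]},{"gripper":0,"offset":[-0.001,0,0],"rotation":[0,0,0]},{"gripper":0,"offset":[-0.001,0,0],"rotation":[0,0,0]},{"gripper":0,"offset":[0,0,0.0006],"rotation":[0,0,0]}]'

```text
clock: 17.75
position: [0.6544, -0.0565, 0.0444]
ee_rot: [0.07, 0.998, -0.0, 0.0]
ft_force: [-0.9, -1.3, 0.8]
grip_width: 0.088
grasp_force: 60.6
```

jog_arm --deltas '[{"gripper":0,"offset":[-0.001,0,0],"rotation":[0,0,0]},{"gripper":0,"offset":[-0.001,0,0],"rotation":[0,0,0]},{"gripper":0,"offset":[0,0,0],"rotation":[0,0,0]}]'

```text
clock: 18.05
position: [0.6564, -0.0567, 0.0444]
ee_rot: [0.07, 0.998, 0.0, 0.0]
ft_force: [-1.3, -0.0, -3.1]
grip_width: 0.087
grasp_force: 59.9
```

jog_arm --deltas '[{"gripper":0,"offset":[-0.001,0,0],"rotation":[0,0,0]},{"gripper":0,"offset":[-0.001,0,0],"rotation":[0,0,0]},{"gripper":0,"offset":[0,0,0],"rotation":[0,0,0]}]'

```text
clock: 18.35
position: [0.6584, -0.057, 0.0444]
ee_rot: [0.07, 0.998, 0.0, 0.0]
ft_force: [-3.2, 0.9, -1.1]
grip_width: 0.089
grasp_force: 60.2
```

jog_arm --deltas '[{"gripper":0,"offset":[-0.001,0,0],"rotation":[0,0,0]},{"gripper":0,"offset":[-0.0005,0,0],"rotation":[0,0,0]},{"gripper":0,"offset":[0,0,0],"rotation":[0,0,0]}]'

```text
clock: 18.65
position: [0.6598, -0.0572, 0.0444]
ee_rot: [0.07, 0.998, 0.0, 0.0]
ft_force: [-3.4, -0.1, 0.2]
grip_width: 0.085
grasp_force: 60.4
```

jog_arm --deltas '[{"gripper":0,"offset":[-0.001,0,0],"rotation":[0,0,0]},{"gripper":0,"offset":[-0.0005,0,0],"rotation":[0,0,0]},{"gripper":0,"offset":[0,0,0],"rotation":[0,0,0]}]'

```text
clock: 18.95
position: [0.6601, -0.0572, 0.0444]
ee_rot: [0.07, 0.998, -0.0, -0.001]
ft_force: [-10.8, 1.7, 6.7]
grip_width: 0.087
grasp_force: 61.4
```

jog_arm --deltas '[{"gripper":0,"offset":[-0.0006,0,0],"rotation":[0,0,0]},{"gripper":0,"offset":[0,0,0],"rotation":[0,0,0]}]'

```text
clock: 19.15
position: [0.6602, -0.0572, 0.0444]
ee_rot: [0.07, 0.998, -0.0, -0.002]
ft_force: [-15.0, 1.6, 9.6]
grip_width: 0.083
grasp_force: 61.9
```

jog_arm --deltas '[{"gripper":0.4,"offset":[0,0,0],"rotation":[0,0,0]},{"gripper":0.4,"offset":[0,0,0],"rotation":[0,0,0]},{"gripper":0.4,"offset":[0,0,0],"rotation":[0,0,0]},{"gripper":0.4,"offset":[0,0,0],"rotation":[0,0,0]},{"gripper":0.4,"offset":[0,0,-0.03],"rotation":[0,0,0]},{"gripper":0.4,"offset":[0,0,-0.04],"rotation":[0,0,0]},{"gripper":0.4,"offset":[0,0,-0.04],"rotation":[0,0,0]},{"gripper":0.4,"offset":[0,0,-0.04],"rotation":[0,0,0]},{"gripper":0.4,"offset":[0,0,-0.037],"rotation":[0,0,0]},{"gripper":1,"offset":[0.01,0,0],"rotation":[0,0,0]},{"gripper":1,"offset":[0,0,0],"rotation":[0,0,0]},{"gripper":1,"offset":[0,0,0],"rotation":[0,0,0]}]'

```text
clock: 20.35
position: [0.6517, -0.0562, 0.2305]
ee_rot: [0.07, 0.998, -0.0, -0.0]
ft_force: [-0.1, -0.4, -0.6]
grip_width: 0.891
grasp_force: 0.0
```

Run:
```python
from h import *
o=manip.get_obs();print(o["position"])
im=imaging.camera("wrist");cv2.imwrite("pics/wrist8.png",im)
g=cv2.cvtColor(im,6).astype(int)
print("shape check: cols"); 
for r in(170,185,200,215,225): print(r,g[r,280:362].tolist())
for c in(304,308,334,338): print("col",c,"rows140-262",g[140:262,c].tolist())
# cocked? black grip blob
m=(g<45).astype(np.uint8);m[260:]=0
n,_,st,ce=cv2.connectedComponentsWithStats(m)
print([(ce[i].round().tolist(),st[i,4].item()) for i in range(1,n) if 40<st[i,4]<900 and 150<ce[i][0]<450])
```

```text
[ 0.65168061 -0.05619904  0.23046709]
shape check: cols
170 [167, 166, 164, 163, 163, 168, 194, 254, 255, 255, 255, 255, 255, 255, 255, 243, 152, 170, 210, 209, 197, 189, 193, 182, 179, 183, 189, 190, 189, 187, 178, 175, 178, 187, 249, 254, 254, 243, 202, 205, 205, 193, 187, 183, 168, 169, 224, 226, 212, 158, 120, 113, 139, 185, 192, 187, 152, 143, 130, 123, 126, 129, 131, 130, 130, 123, 129, 226, 250, 253, 248, 247, 249, 249, 247, 207, 132, 114, 112, 111, 110, 113]
185 [191, 190, 190, 189, 189, 192, 206, 251, 255, 255, 252, 228, 244, 255, 255, 255, 214, 121, 188, 197, 191, 191, 194, 197, 199, 202, 198, 191, 193, 188, 119, 92, 89, 89, 107, 163, 176, 143, 111, 103, 106, 113, 117, 121, 125, 178, 238, 241, 233, 208, 141, 111, 105, 105, 109, 115, 121, 126, 126, 127, 125, 124, 123, 128, 133, 125, 163, 235, 233, 203, 159, 165, 202, 239, 241, 156, 112, 112, 111, 111, 112, 113]
200 [191, 190, 187, 188, 188, 191, 191, 216, 255, 255, 255, 255, 255, 255, 255, 255, 244, 190, 178, 204, 209, 203, 205, 202, 200, 200, 201, 207, 213, 211, 203, 186, 181, 192, 233, 251, 254, 249, 171, 119, 112, 114, 12
[... 2873 characters left out ...]
, 106, 105, 103, 101, 103]
col 338 rows140-262 [188, 187, 182, 143, 140, 185, 198, 200, 208, 213, 215, 216, 219, 217, 214, 207, 205, 209, 210, 208, 210, 221, 227, 228, 226, 221, 216, 211, 203, 160, 130, 124, 120, 119, 125, 117, 114, 116, 118, 115, 116, 121, 129, 124, 128, 126, 125, 124, 121, 117, 121, 122, 126, 128, 130, 143, 198, 219, 226, 227, 222, 216, 213, 205, 194, 191, 191, 191, 191, 189, 186, 184, 178, 181, 182, 191, 190, 186, 176, 173, 161, 162, 153, 151, 150, 152, 154, 154, 152, 153, 177, 247, 174, 96, 127, 163, 183, 195, 196, 195, 195, 191, 185, 167, 161, 165, 185, 189, 189, 189, 191, 191, 177, 127, 106, 105, 105, 105, 106, 105, 104, 101]
[([152.0, 9.0], 430), ([314.0, 27.0], 195)]
```

Run:
```python
from h import *
o=manip.get_obs();Rm=R.from_quat(o["ee_rot"]).as_matrix()
f=lambda uv,z:(Rm.T@(onz("wrist",uv,z,o)-o["position"]))[0]
for c in(306,336): print(f((c,145),.02)-f((c,221.3),.02), f((c,145),.02)-f((c,231),.058))
p=onz("wrist",(314,27),.098,o)[:2]-[.5706,-.1438];print("hammer angle",np.arctan2(-p[0],p[1])+.142,np.hypot(*p))
t=onz("wrist",(321,145),.02,o);print("tail",t,"web tail tool delta",Rm.T@(t-o["position"]))
```

```text
0.09785423683352551 0.09485189816736952
0.09786670413887584 0.09486405693315281
hammer angle 0.7054758473540135 0.12172207869304459
tail [ 0.61134807 -0.05014353  0.02      ] web tail tool delta [0.04044823 0.00046388 0.21014635]
```

```bash
python3 -c "
from workcell import workorder
print(workorder.hand_in())"
```

```text
the job is handed in; nothing more can be done
None
```

The hammer stands cocked on its catch. The large tee is in the nest, pushed against the anvil until I felt contact, and the small tee was not touched. I handed the job in at about 20 s; the hand-in gave no verdict.

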